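# Put the tissue box back on its base against the bathroom ledge

### The job

The tissue box was left standing on its long side, its slot facing you. Push it over away from you so that it lies on its base with the slot facing up, then push it back across the counter until its long side sits flush against the tiled ledge, gently, so that the cardboard is not crushed against the ledge. Do not lift it, and leave everything else on the counter where it stands.

Things in the scene. Friction and masses are not known exactly. Their poses are not given: they have to be found in the camera images.
- tissue_box: Sage-green card box, 60 (x) x 190 (y) x 110 mm (z), 0.2 to 0.4 kg, loose. Origin: its centre. x axis points out of the 190 x 110 face with the black slot; opposite is the brown base. It starts standing 110 mm high on a long side, z up, slot towards the robot, turned up to 0.45 rad. Pushed near the top of the slot face it tips onto its base (then 60 mm high, x up); pushed low it only slides.
- ledge: Fixed tiled ledge across the back of the counter, 90 mm high, 1940 mm long, parallel to world y. Origin: foot of its tiled front face, mid length; x axis points into it, away from the robot. Its wooden cap overhangs the tiles by 8 mm, 76 to 90 mm above the counter, above the lying box. A candle, a soap dish and a plant stand fixed on it.
- tray: Fixed black round tray, 214 mm across, 18 mm high, on the right; origin at the centre of its underside. Three toiletries stand on it.
- soap_pump: Brown soap bottle with a black pump, 62 mm across, 180 mm high, on the tray; origin at the centre of its underside.
- cologne: Square dark bottle with a black cap, 50 x 50 mm, 137 mm high, on the tray; origin at the centre of its underside.
- cream_jar: Cream jar with a metal lid, 66 mm across, 70 mm high, on the tray; origin at the centre of its underside.
- diffuser: Black glass reed diffuser, 62 x 62 mm, 93 mm high, with thin brown reeds up to 205 mm high; origin at the centre of its underside.
- vase: White faceted vase, up to 110 mm across, 112 mm high; origin at the centre of its underside.
- tumbler: Grey tumbler, 74 mm across and 100 mm high, with two toothbrushes that reach to 190 mm; origin at the centre of its underside.

How it is judged:
By the outcome, as a careful person would: the job done as asked, in the order asked, and still so for the second after the job is handed in, with the robot touching nothing.
It also fails if it takes over 48 s, if anything falls off the work surface, if the arm or the gripper's body presses on something with over 40 N, if the wrist force passes 120 N, or if a joint passes its speed limit or range.

### The arm

A 6-joint arm with a two-finger parallel gripper is mounted at the origin on the work surface. World frame = base frame: x ahead of the robot, y to its left, z up, the work surface at z = 0. Lengths are in m, angles in rad, forces in N, time in s.
With the tool pointing down it reaches from about 0.275 to 0.975 m from the base axis. Payload 8.4 kg.
Tool frame: the origin (TCP) lies midway between the tips of the shut fingers; the grasp point (between the pads) lies 19 mm behind it; z points along the fingers, y is the line along which they close (so a half turn about z gives the same grasp; the last joint's range is limited). The gripper opens to 92 mm and grips with 3 to 60 N. Pads are 20 mm wide; open, the fingers measure 128 mm over their backs; the gripper's body (75 mm by 189 mm) begins 69 mm behind the grasp point.
Start: joints at [-1.276, 0.353, 1.633, -0, 1.155, -0.002], TCP at [0.183, -0.598, 0.215] pointing down, gripper open.
Joint ranges: [-2.63, 2.63], [-0.92, 2.1], [0.06, 2.66], [-1.3, 4.44], [0, 2.69], [-3.02, 3.02]. Speed limits (rad/s): [2.22, 2.22, 2.79, 3.14, 3.14, 3.14].

### API

Orientations are given as [roll, pitch, yaw] about the fixed x, y, z axes, in that order (R = Rz(yaw) Ry(pitch) Rx(roll)).
In Python, from plant import telemetry, viewer, ticket gives the robot as it stands.
- The arm moves only by the tool play_rows, never from a script. Its argument "commands" is a list of rows, each an object with "claw": the finger opening in m, from 0 to 0.0919; "dp": the shift along the world's x, y, z in m, a list of three; "yaw": the turn about the world's z in degrees. In form: [{"claw": claw, "dp": [x, y, z], "yaw": yaw}, ...]. A call has 1 to 12 rows; each row shifts and turns the commanded pose from where the row before left it; what a row does not reach is not made up. A row lasts 1/10 s, in which the tool goes at most 50 mm and 8.59 degrees, less where a joint would pass 70% of its speed; a pose out of reach is approached as far as the arm can. A call with a gripper value outside its range is refused whole. The fingers move at their own pace and stop on an object; "force" is the grip in N (left out, the last holds). Time passes only in rows, so rows that do not move let the fingers close. It gives the time, the measured TCP pose, the force, the opening and the grip force at its end, in the units of the state.
- telemetry.read_state(): the state, without advancing time (a new reading comes with each control period).
- viewer.capture(name): name is "scene" or "top" or "wrist"; returns the picture (400x640x3 uint8, red, green, blue); there is no depth.
- viewer.camera_info(name): a dict with "fx", "fy", "cx", "cy" (pixels), "view" (4x4, takes a point from world to camera coordinates). Camera axes: x right, y down, z forward; pixel columns grow to the right and rows downward; lengths in m; the calibration is good to about 2 mm. A picture is of the moment at which its call begins: read the wrist's pose just before it. camera_info takes no time and is no camera call; for the wrist camera it gives the pose at the moment of the call.
- ticket.sign_off(): hands the job in; it is judged then, once.
The state is a dict: "time": time; "joints": joint angles; "joint_velocities": joint speeds; "tau": joint torques, N m; "ee_pos": TCP position; "orientation": TCP orientation; "contact_force": force on the tool from outside, world axes, zero at the start; "torque": the same for the moment, N m; "gripper_width": opening from 0.0 (shut) to 1.0 (fully open); "grip_force": force on a finger pad.
Only numpy, scipy, OpenCV 4.12 (cv2) and the standard library are available. Lean on these libraries where they do the work, as an engineer would, in place of code of your own. Each camera call takes 0.05 s, during which the arm holds its last target. There are 200 camera calls.

## Working session

There is one attempt and no reset: what is moved stays moved. The work goes in short steps, Python scripts to look and compute and a tool call to move; the robot and the scene stay as the last step left them, time stands still between calls to the robot, and variables do not carry over. Pictures are saved under pics/ and viewed, at most 10 in all, crops included, and the job is handed in when it is done.

Besides the shell and the picture viewer there is one more tool, called after "Request:" by a JSON object that holds its "api" and its "payload". play_rows: Moves the arm, as the interface text tells. Its arguments: {"type":"object","properties":{"commands":{"type":"array"},"force":{"type":"number"}},"required":["commands"]}

```bash
mkdir -p pics
cat > h.py <<'E'
import numpy as np, cv2
from plant import telemetry, viewer, ticket
def cam(n):
    i=viewer.camera_info(n); return i, np.array(i["view"])
def ray(n,u,v,z):
    i,V=cam(n); R,t=V[:3,:3],V[:3,3]; c=-R.T@t
    d=R.T@np.array([(u-i["cx"])/i["fx"],(v-i["cy"])/i["fy"],1]); return c+d*(z-c[2])/d[2]
def proj(n,p):
    i,V=cam(n); q=V[:3,:3]@np.array(p)+V[:3,3]; return i["fx"]*q[0]/q[2]+i["cx"], i["fy"]*q[1]/q[2]+i["cy"]
def snap(n,f):
    im=np.array(viewer.capture(n)); cv2.imwrite("pics/"+f,im[:,:,::-1]); return im
E
python3 - <<'E'
from h import *
a=snap("scene","s0.png");b=snap("top","t0.png")
cv2.imwrite("pics/both.png",np.vstack([a,b])[:,:,::-1][:, :])
for n in("scene","top"):
    i,V=cam(n);print(n,i["fx"],(-V[:3,:3].T@V[:3,3]).round(3))
print(telemetry.read_state())
E
```

```text
scene 400.21911663862164 [ 1.266 -0.425  0.901]
top 515.0663851756697 [ 0.387 -0.048  1.551]
{'time': 0.1, 'joints': array([-1.27641614e+00,  3.53586126e-01,  1.63403374e+00,  3.22832998e-05,
        1.15518492e+00, -2.40498669e-03]), 'joint_velocities': array([-6.66676338e-04, -1.22578483e-03, -1.81534272e-03,  8.84142964e-04,
        4.40239124e-05,  5.72617633e-04]), 'tau': array([ 1.70104067e-04, -5.94907665e+01, -3.34932232e+01,  6.99947099e-02,
        1.84198853e-02, -9.07629641e-06]), 'ee_pos': array([ 0.1826628 , -0.59726476,  0.21394538]), 'orientation': array([-3.14038060e+00, -3.24342592e-05,  2.96772099e-01]), 'contact_force': array([ 0.27013667, -0.60917833,  0.38489334]), 'torque': array([ 0.00830712,  0.0158833 , -0.02061498]), 'grip_force': 0.0, 'gripper_width': 0.9941500165057315}
```

View pics/t0.png

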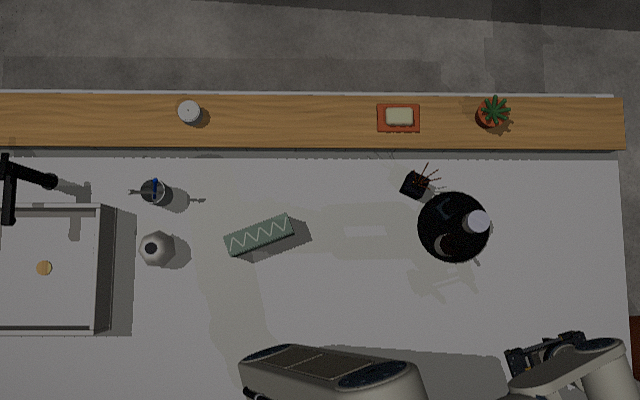

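View pics/s0.png

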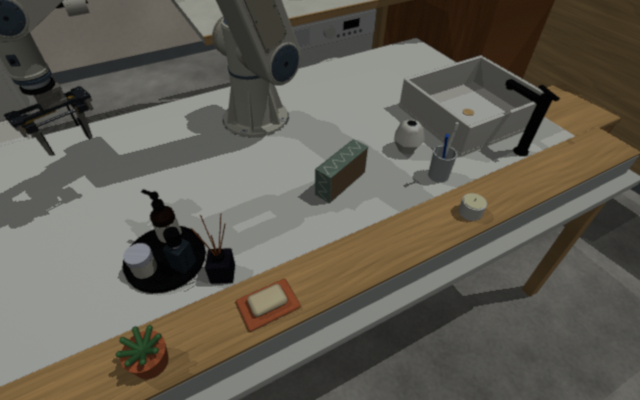

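The top view shows the box at about (259,235), turned, with its left end nearer the robot. The ledge cap edge is at row ~150, the vase at (155,249), the tumbler at (152,190), the diffuser at (415,184) and the tray at (454,227). The scene view shows the brown base facing the ledge.

Run:
```python
from h import *
t=cv2.imread("pics/t0.png"); hsv=cv2.cvtColor(t,cv2.COLOR_BGR2HSV)
m=cv2.inRange(hsv,(60,25,40),(95,255,255)); m[:205]=0;m[265:]=0;m[:,:215]=0;m[:,315:]=0
m=cv2.morphologyEx(m,cv2.MORPH_CLOSE,np.ones((7,7)))
c=max(cv2.findContours(m,0,2)[0],key=cv2.contourArea); r=cv2.minAreaRect(c)
print(r)
P=np.array([ray("top",u,v,.11) for u,v in cv2.boxPoints(r)]); print(P.round(3), np.linalg.norm(np.diff(P,axis=0),axis=1).round(3), P.mean(0).round(3))
for n,u,v,z in[("cap",300,150,.09),("cap",100,150,.09),("foot?",300,157,0),("vase",155,249,.11),("tumbler",152,190,.1),("diff",413,184,.09),("tray",454,227,.018)]:
    print(n,ray("top",u,v,z).round(3))
for x in (150,250,300,360): print(x,[tuple(t[y,x]) for y in range(144,162)])
```

```text
((258.3109130859375, 235.19110107421875), (23.18419647216797, 67.90611267089844), 69.14553833007812)
[[ 0.468  0.2    0.11 ]
 [ 0.536  0.023  0.11 ]
 [ 0.475 -0.     0.11 ]
 [ 0.408  0.175  0.11 ]] [0.189 0.065 0.188] [0.472 0.099 0.11 ]
cap [ 0.72  -0.014  0.09 ]
cap [0.716 0.561 0.09 ]
foot? [ 0.718 -0.012  0.   ]
vase [0.432 0.385 0.11 ]
tumbler [0.599 0.404 0.1  ]
diff [ 0.622 -0.34   0.09 ]
tray [ 0.504 -0.475  0.018]
150 [(np.uint8(52), np.uint8(86), np.uint8(110)), (np.uint8(57), np.uint8(93), np.uint8(122)), (np.uint8(36), np.uint8(68), np.uint8(91)), (np.uint8(28), np.uint8(30), np.uint8(26)), (np.uint8(40), np.uint8(40), np.uint8(39)), (np.uint8(41), np.uint8(43), np.uint8(39)), (np.uint8(60), np.uint8(60), np.uint8(62)), (np.uint8(77), np.uint8(81), np.uint8(85)), (np.uint8(87), np.uint8(90), np.uint8(90)), (np.uint8(82), np.uint8(87), np.uint8(89)), (np.uint8(84), np.uint8(86), np.uint8(85)), (np.uint8(84), np.uint8(88), np.uint8(88)), (np.uint8(76), np.uint8(80), np.uint8(78)), (np.uint8(109), np.uint8(111), np.uint8(111)), (np.uint8(133), np.uint8(134), np.uint8(136)), 
[... 1874 characters left out ...]
 np.uint8(96), np.uint8(126)), (np.uint8(42), np.uint8(72), np.uint8(102)), (np.uint8(28), np.uint8(38), np.uint8(46)), (np.uint8(42), np.uint8(41), np.uint8(40)), (np.uint8(44), np.uint8(43), np.uint8(38)), (np.uint8(52), np.uint8(54), np.uint8(52)), (np.uint8(75), np.uint8(77), np.uint8(77)), (np.uint8(82), np.uint8(86), np.uint8(90)), (np.uint8(84), np.uint8(85), np.uint8(88)), (np.uint8(85), np.uint8(86), np.uint8(88)), (np.uint8(83), np.uint8(89), np.uint8(89)), (np.uint8(80), np.uint8(82), np.uint8(83)), (np.uint8(74), np.uint8(78), np.uint8(80)), (np.uint8(108), np.uint8(108), np.uint8(110)), (np.uint8(133), np.uint8(134), np.uint8(135)), (np.uint8(131), np.uint8(130), np.uint8(131))]
```

Request:
{"api": "play_rows", "payload": {"commands": [{"claw": 0.09, "dp": [0.011, 0.035, 0], "yaw": 0.4}, {"claw": 0.09, "dp": [0.011, 0.035, 0], "yaw": 0.4}, {"claw": 0.09, "dp": [0.011, 0.035, 0], "yaw": 0.4}, {"claw": 0.09, "dp": [0.011, 0.035, 0], "yaw": 0.4}, {"claw": 0.09, "dp": [0.011, 0.035, 0], "yaw": 0.4}, {"claw": 0.09, "dp": [0.011, 0.035, 0], "yaw": 0.4}, {"claw": 0.09, "dp": [0.011, 0.035, 0], "yaw": 0.4}, {"claw": 0.09, "dp": [0.011, 0.035, 0], "yaw": 0.4}, {"claw": 0.09, "dp": [0.011, 0.035, 0], "yaw": 0.4}, {"claw": 0.09, "dp": [0.011, 0.035, 0], "yaw": 0.4}, {"claw": 0.09, "dp": [0.011, 0.035, 0], "yaw": 0}, {"claw": 0.09, "dp": [0.011, 0.035, 0], "yaw": 0}]}}

```text
time: 1.3
ee_pos: [0.3148, -0.1762, 0.2145]
orientation: [3.142, -0.0, 0.366]
contact_force: [0.9, -0.4, 0.2]
gripper_width: 0.979
grip_force: 0.0
```

Request:
{"api": "play_rows", "payload": {"commands": [{"claw": 0.09, "dp": [0.011, 0.035, 0], "yaw": 0}, {"claw": 0.09, "dp": [0.011, 0.035, 0], "yaw": 0}, {"claw": 0.09, "dp": [0.011, 0.035, 0], "yaw": 0}, {"claw": 0.09, "dp": [0.011, 0.035, 0], "yaw": 0}, {"claw": 0.09, "dp": [0.011, 0.035, 0], "yaw": 0}, {"claw": 0.09, "dp": [0.011, 0.035, 0], "yaw": 0}, {"claw": 0.09, "dp": [0.008, 0.033, 0], "yaw": 0}, {"claw": 0.09, "dp": [0, 0, 0], "yaw": 0}, {"claw": 0.09, "dp": [0, 0, 0], "yaw": 0}]}}

```text
time: 2.2
ee_pos: [0.3884, 0.0657, 0.2143]
orientation: [3.142, 0.001, 0.369]
contact_force: [1.2, -0.8, -0.7]
gripper_width: 0.975
grip_force: 0.0
```

Run:
```python
from h import *
s=telemetry.read_state();print(s["time"],s["ee_pos"],s["orientation"])
w=snap("wrist","w0.png")
for p in [(.468,.2),(.536,.023),(.475,0),(.408,.175)]: print(np.round(proj("wrist",p+(.11,))))
```

```text
2.2 [0.38836321 0.06565861 0.21426497] [3.14153184e+00 1.08172050e-03 3.68973953e-01]
[203.  49.]
[440.  49.]
[432. 132.]
[213. 132.]
```

View pics/w0.png

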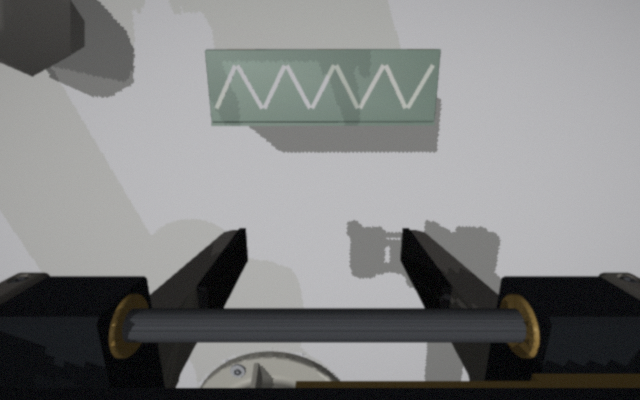

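The wrist view shows the box top squarely aligned with the fingers, edges level at rows 50 and 122, centred at column 322 between the fingers. Descending, then tipping it.

Request:
{"api": "play_rows", "payload": {"commands": [{"claw": 0.09, "dp": [0, 0, -0.03], "yaw": 0}, {"claw": 0.09, "dp": [0, 0, -0.03], "yaw": 0}, {"claw": 0.09, "dp": [0, 0, -0.03], "yaw": 0}, {"claw": 0.09, "dp": [0, 0, -0.027], "yaw": 0}, {"claw": 0.09, "dp": [0.0093, 0.0036, 0], "yaw": 0}, {"claw": 0.09, "dp": [0.0093, 0.0036, 0], "yaw": 0}, {"claw": 0.09, "dp": [0.0093, 0.0036, 0], "yaw": 0}, {"claw": 0.09, "dp": [0.0093, 0.0036, 0], "yaw": 0}, {"claw": 0.09, "dp": [0, 0, 0], "yaw": 0}]}}

```text
time: 3.15
ee_pos: [0.4285, 0.0804, 0.0987]
orientation: [3.141, -0.003, 0.367]
contact_force: [0.2, 0.2, 0.2]
gripper_width: 0.977
grip_force: 0.0
```

Request:
{"api": "play_rows", "payload": {"commands": [{"claw": 0.09, "dp": [0.0047, 0.0018, 0], "yaw": 0}, {"claw": 0.09, "dp": [0.0047, 0.0018, 0], "yaw": 0}, {"claw": 0.09, "dp": [0.0047, 0.0018, 0], "yaw": 0}, {"claw": 0.09, "dp": [0.0047, 0.0018, 0], "yaw": 0}, {"claw": 0.09, "dp": [0.0047, 0.0018, 0], "yaw": 0}, {"claw": 0.09, "dp": [0.0047, 0.0018, 0], "yaw": 0}]}}

```text
time: 3.75
ee_pos: [0.4545, 0.0907, 0.0975]
orientation: [-3.142, 0.0, 0.367]
contact_force: [-1.1, -0.4, 2.0]
gripper_width: 0.977
grip_force: 0.8
```

Run:
```python
from h import *
a=snap("wrist","w1.png");b=snap("top","t1.png")[170:290,180:340]; c=snap("scene","s1.png")[100:220,260:420]
cv2.imwrite("pics/m1.png",np.vstack([cv2.resize(a,(480,300)),cv2.resize(np.hstack([b,c]),(480,180))])[:,:,::-1])
```

```text
(no output)
```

View pics/m1.png

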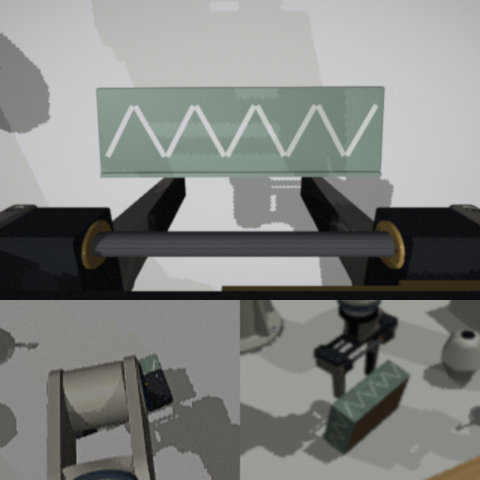

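The collage shows the fingertips touching the top of the slot face along its full middle, with the box still square to the fingers and not yet clearly tipped. Continuing.

Request:
{"api": "play_rows", "payload": {"commands": [{"claw": 0.09, "dp": [0.0047, 0.0018, 0], "yaw": 0}, {"claw": 0.09, "dp": [0.0047, 0.0018, 0], "yaw": 0}, {"claw": 0.09, "dp": [0.0047, 0.0018, 0.001], "yaw": 0}, {"claw": 0.09, "dp": [0.0047, 0.0018, 0.001], "yaw": 0}]}}

```text
time: 4.3
ee_pos: [0.4737, 0.098, 0.0997]
orientation: [3.142, -0.001, 0.367]
contact_force: [-0.2, 0.3, 0.2]
gripper_width: 0.981
grip_force: 0.3
```

Run:
```python
from h import *
a=snap("wrist","w2.png"); c=snap("scene","s2.png")[100:220,260:420]
cv2.imwrite("pics/m2.png",np.vstack([cv2.resize(a,(400,250)),cv2.resize(c,(400,300))])[:,:,::-1])
```

```text
(no output)
```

View pics/m2.png

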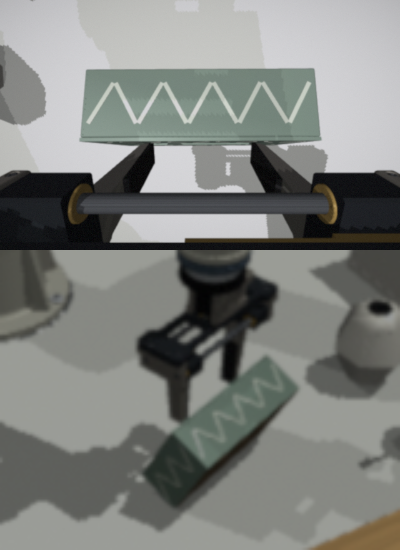

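It is tipping about its far edge (some 15–20°), staying square. Continuing past balance.

Request:
{"api": "play_rows", "payload": {"commands": [{"claw": 0.09, "dp": [0.0047, 0.0018, 0.001], "yaw": 0}, {"claw": 0.09, "dp": [0.0047, 0.0018, 0.001], "yaw": 0}, {"claw": 0.09, "dp": [0.0047, 0.0018, 0], "yaw": 0}, {"claw": 0.09, "dp": [0.0047, 0.0018, 0], "yaw": 0}, {"claw": 0.09, "dp": [0.0047, 0.0018, 0], "yaw": 0}, {"claw": 0.09, "dp": [0.0047, 0.0018, 0], "yaw": 0}, {"claw": 0.09, "dp": [0.0047, 0.0018, 0], "yaw": 0}, {"claw": 0.09, "dp": [0, 0, 0], "yaw": 0}, {"claw": 0.09, "dp": [0, 0, 0], "yaw": 0}, {"claw": 0.09, "dp": [0, 0, 0], "yaw": 0}]}}

```text
time: 5.4
ee_pos: [0.5056, 0.1103, 0.1015]
orientation: [-3.142, 0.0, 0.367]
contact_force: [-0.7, 0.2, 0.1]
gripper_width: 0.979
grip_force: 0.0
```

Run:
```python
from h import *
a=snap("wrist","w3.png"); c=snap("scene","s3.png")[100:220,260:420]
cv2.imwrite("pics/m3.png",np.vstack([cv2.resize(a,(400,250)),cv2.resize(c,(400,300))])[:,:,::-1])
```

```text
(no output)
```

View pics/m3.png

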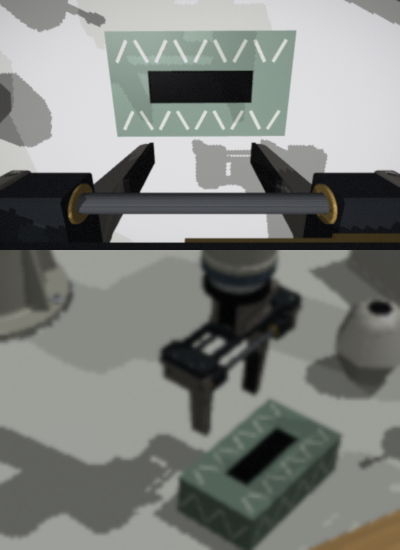

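The box now lies on its base with the slot up; top-face corners in wrist pixels (×1.6) are about (170,50), (474,50), (459,217), (187,217).

```bash
cat >> h.py <<'E'
def box(im):
    hsv=cv2.cvtColor(im,cv2.COLOR_RGB2HSV); m=cv2.inRange(hsv,(60,25,40),(95,255,255))
    m=cv2.morphologyEx(m,cv2.MORPH_CLOSE,np.ones((9,9)))
    c=max(cv2.findContours(m,0,2)[0],key=cv2.contourArea)
    P=np.array([ray("wrist",u,v,.06) for u,v in c[:,0]])[:,:2].astype(np.float32)
    r=cv2.minAreaRect(P); return r,cv2.boxPoints(r)
E
python3 - <<'E'
from h import *
r,P=box(cv2.imread("pics/w3.png")[:,:,::-1]);s=telemetry.read_state()
print(r,P.round(3),s["ee_pos"])
E
```

```text
((0.5578476786613464, 0.13333463668823242), (0.10830212384462357, 0.18802283704280853), 21.33063316345215) [[0.473 0.201]
 [0.542 0.026]
 [0.642 0.065]
 [0.574 0.241]] [0.50564475 0.11025209 0.10155284]
```

Request:
{"api": "play_rows", "payload": {"commands": [{"claw": 0.09, "dp": [-0.017, -0.0065, 0], "yaw": 0}, {"claw": 0.09, "dp": [-0.017, -0.0065, 0], "yaw": 0}, {"claw": 0.09, "dp": [0, 0, -0.025], "yaw": 0}, {"claw": 0.09, "dp": [0, 0, -0.025], "yaw": 0}, {"claw": 0.09, "dp": [0, 0, -0.026], "yaw": 0}, {"claw": 0.09, "dp": [0.0075, 0.0028, 0], "yaw": 0}, {"claw": 0.09, "dp": [0.0075, 0.0028, 0], "yaw": 0}, {"claw": 0.09, "dp": [0.0047, 0.0018, 0], "yaw": 0}, {"claw": 0.09, "dp": [0.0047, 0.0018, 0], "yaw": 0}]}}

```text
time: 6.4
ee_pos: [0.498, 0.107, 0.0268]
orientation: [3.141, -0.002, 0.367]
contact_force: [-0.4, 1.0, -0.6]
gripper_width: 0.978
grip_force: 0.0
```

Request:
{"api": "play_rows", "payload": {"commands": [{"claw": 0.09, "dp": [0.0047, 0.0018, 0], "yaw": -1}, {"claw": 0.09, "dp": [0.005, 0.0015, 0], "yaw": -1.3}, {"claw": 0.09, "dp": [0.005, 0.0015, 0], "yaw": -1.3}, {"claw": 0.09, "dp": [0.005, 0.0015, 0], "yaw": -1.3}, {"claw": 0.09, "dp": [0.005, 0.001, 0], "yaw": -1.3}, {"claw": 0.09, "dp": [0.005, 0.001, 0], "yaw": -1.3}, {"claw": 0.09, "dp": [0.005, 0.001, 0], "yaw": -1.3}, {"claw": 0.09, "dp": [0.005, 0.001, 0], "yaw": -1.3}]}}

```text
time: 7.2
ee_pos: [0.5364, 0.1169, 0.0256]
orientation: [-3.142, 0.0, 0.188]
contact_force: [-3.1, 0.5, 2.1]
gripper_width: 0.977
grip_force: 1.5
```

Run:
```python
from h import *
s=telemetry.read_state();im=snap("wrist","w4.png");r,P=box(im)
print(r,P.round(3),s["time"],s["ee_pos"],s["orientation"],s["contact_force"])
```

```text
((0.5981639623641968, 0.13215050101280212), (0.10559704899787903, 0.18846002221107483), 10.707661628723145) [[0.529 0.215]
 [0.564 0.03 ]
 [0.668 0.049]
 [0.633 0.235]] 7.2 [0.53637825 0.11689384 0.02555304] [-3.14156301e+00  7.38762936e-05  1.88342791e-01] [-3.1014188   0.46706951  2.11380333]
```

Request:
{"api": "play_rows", "payload": {"commands": [{"claw": 0.09, "dp": [0.005, 0.001, 0], "yaw": -1.3}, {"claw": 0.09, "dp": [0.005, 0.001, 0], "yaw": -1.3}, {"claw": 0.09, "dp": [0.005, 0.001, 0], "yaw": -1.3}, {"claw": 0.09, "dp": [0.005, 0.001, 0], "yaw": -1.3}, {"claw": 0.09, "dp": [0.005, 0, 0], "yaw": -1.3}, {"claw": 0.09, "dp": [0.005, 0, 0], "yaw": -1.3}, {"claw": 0.09, "dp": [0.005, 0, 0], "yaw": -1.3}, {"claw": 0.09, "dp": [0.005, 0, 0], "yaw": -1.3}, {"claw": 0.09, "dp": [0.005, 0, 0], "yaw": -0.4}, {"claw": 0.09, "dp": [0.005, 0, 0], "yaw": 0}]}}

```text
time: 8.25
ee_pos: [0.5861, 0.1207, 0.0256]
orientation: [3.142, 0.0, 0.001]
contact_force: [-2.2, -0.1, 1.2]
gripper_width: 0.977
grip_force: 1.2
```

Run:
```python
from h import *
s=telemetry.read_state();im=snap("wrist","w5.png");r,P=box(im)
print(r,P.round(3),s["time"],s["ee_pos"],s["orientation"],s["contact_force"])
```

```text
((0.6497037410736084, 0.124534472823143), (0.10508234053850174, 0.18861062824726105), 0.07092282921075821) [[0.597 0.219]
 [0.597 0.03 ]
 [0.702 0.03 ]
 [0.702 0.219]] 8.25 [0.58614386 0.1207323  0.025597  ] [3.14150291e+00 4.91439803e-04 1.47988408e-03] [-2.19308905 -0.08822961  1.17843382]
```

View pics/w5.png

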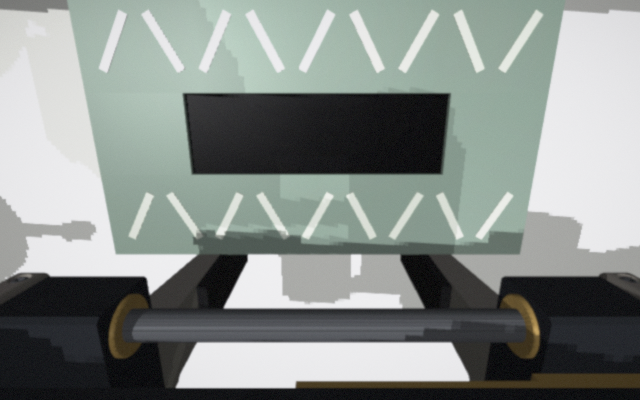

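The wrist view shows the box square to the tool (near edge level at row 253, far edge out of frame), so its far face is at x≈0.707, some 28 mm short of the ledge.

Request:
{"api": "play_rows", "payload": {"commands": [{"claw": 0.09, "dp": [0.004, 0, 0], "yaw": 0}, {"claw": 0.09, "dp": [0.004, 0, 0], "yaw": 0}, {"claw": 0.09, "dp": [0.004, 0, 0], "yaw": 0}, {"claw": 0.09, "dp": [0.003, 0, 0], "yaw": 0}, {"claw": 0.09, "dp": [0.002, 0, 0], "yaw": 0}, {"claw": 0.09, "dp": [0.001, 0, 0], "yaw": 0}]}}

```text
time: 8.9
ee_pos: [0.6041, 0.1208, 0.0256]
orientation: [-3.142, 0.0, 0.002]
contact_force: [-2.8, -0.1, 2.6]
gripper_width: 0.978
grip_force: 1.7
```

Request:
{"api": "play_rows", "payload": {"commands": [{"claw": 0.09, "dp": [0.001, 0, 0], "yaw": 0}, {"claw": 0.09, "dp": [0.001, 0, 0], "yaw": 0}, {"claw": 0.09, "dp": [0.001, 0, 0], "yaw": 0}]}}

```text
time: 9.2
ee_pos: [0.607, 0.1208, 0.0256]
orientation: [-3.142, 0.0, 0.002]
contact_force: [-3.3, -0.5, 0.7]
gripper_width: 0.982
grip_force: 1.3
```

Request:
{"api": "play_rows", "payload": {"commands": [{"claw": 0.09, "dp": [0.001, 0, 0], "yaw": 0}, {"claw": 0.09, "dp": [0.001, 0, 0], "yaw": 0}]}}

```text
time: 9.4
ee_pos: [0.609, 0.1208, 0.0256]
orientation: [-3.142, 0.0, 0.002]
contact_force: [-2.5, -0.6, 0.9]
gripper_width: 0.98
grip_force: 1.3
```

Request:
{"api": "play_rows", "payload": {"commands": [{"claw": 0.09, "dp": [0.001, 0, 0], "yaw": 0}, {"claw": 0.09, "dp": [0.001, 0, 0], "yaw": 0}]}}

```text
time: 9.6
ee_pos: [0.6111, 0.1208, 0.0256]
orientation: [-3.142, -0.0, 0.002]
contact_force: [-2.9, -0.5, 1.9]
gripper_width: 0.98
grip_force: 1.3
```

Request:
{"api": "play_rows", "payload": {"commands": [{"claw": 0.09, "dp": [0.001, 0, 0], "yaw": 0}, {"claw": 0.09, "dp": [0.001, 0, 0], "yaw": 0}]}}

```text
time: 9.8
ee_pos: [0.6131, 0.1208, 0.0256]
orientation: [3.142, 0.0, 0.002]
contact_force: [-2.9, 0.7, 1.0]
gripper_width: 0.977
grip_force: 1.4
```

Request:
{"api": "play_rows", "payload": {"commands": [{"claw": 0.09, "dp": [0.001, 0, 0], "yaw": 0}]}}

```text
time: 9.9
ee_pos: [0.6141, 0.1208, 0.0256]
orientation: [-3.142, 0.0, 0.002]
contact_force: [-2.7, 0.7, 1.1]
gripper_width: 0.977
grip_force: 1.4
```

Run:
```python
from h import *
s=telemetry.read_state();print(s["contact_force"],s["ee_pos"])
im=snap("top","t6.png")[130:250,180:340]; c=snap("scene","s6.png")[130:230,300:460]
cv2.imwrite("pics/m6.png",np.vstack([cv2.resize(im,(480,360)),cv2.resize(c,(480,240))])[:,:,::-1])
```

```text
[-2.65017737  0.69651475  1.05634062] [0.61406076 0.12083426 0.02557849]
```

View pics/m6.png

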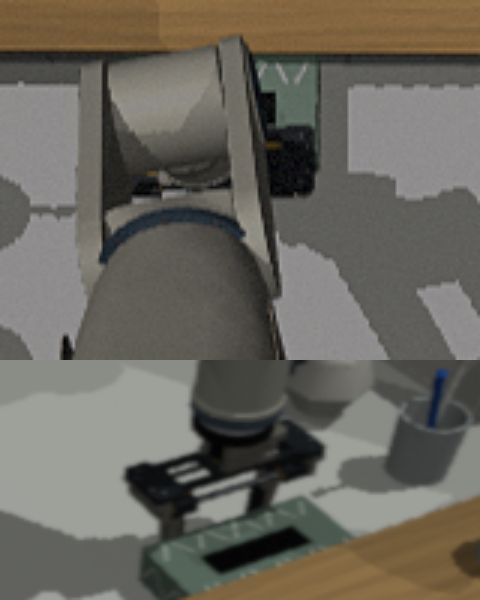

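The picture shows the box's far edge at the cap edge, squared up. There is no rise in force yet, so I keep creeping.

Request:
{"api": "play_rows", "payload": {"commands": [{"claw": 0.09, "dp": [0.001, 0, 0], "yaw": 0}]}}

```text
time: 10.1
ee_pos: [0.6148, 0.1208, 0.0256]
orientation: [3.142, 0.0, 0.002]
contact_force: [-2.4, -0.3, 0.9]
gripper_width: 0.978
grip_force: 1.4
```

Request:
{"api": "play_rows", "payload": {"commands": [{"claw": 0.09, "dp": [0.001, 0, 0], "yaw": 0}]}}

```text
time: 10.2
ee_pos: [0.616, 0.1208, 0.0256]
orientation: [-3.142, 0.0, 0.002]
contact_force: [-3.3, 1.0, 1.4]
gripper_width: 0.981
grip_force: 1.3
```

Request:
{"api": "play_rows", "payload": {"commands": [{"claw": 0.09, "dp": [0.001, 0, 0], "yaw": 0}]}}

```text
time: 10.3
ee_pos: [0.6168, 0.1208, 0.0256]
orientation: [-3.142, 0.001, 0.002]
contact_force: [-6.2, 0.4, 5.5]
gripper_width: 0.977
grip_force: 3.5
```

Request:
{"api": "play_rows", "payload": {"commands": [{"claw": 0.09, "dp": [0, 0, 0], "yaw": 0}]}}

```text
time: 10.4
ee_pos: [0.6168, 0.1209, 0.0256]
orientation: [-3.142, 0.001, 0.002]
contact_force: [-4.8, 0.2, 1.2]
gripper_width: 0.976
grip_force: 2.1
```

Request:
{"api": "play_rows", "payload": {"commands": [{"claw": 0.09, "dp": [0.0003, 0, 0], "yaw": 0}]}}

```text
time: 10.5
ee_pos: [0.6168, 0.1208, 0.0255]
orientation: [3.142, 0.001, 0.002]
contact_force: [-6.5, 1.0, 4.5]
gripper_width: 0.979
grip_force: 3.1
```

Firm contact at ~6 N and the tool has stopped advancing. Backing off to check.

Request:
{"api": "play_rows", "payload": {"commands": [{"claw": 0.09, "dp": [-0.003, 0, 0], "yaw": 0}, {"claw": 0.09, "dp": [-0.01, 0, 0], "yaw": 0}, {"claw": 0.09, "dp": [-0.03, 0, 0], "yaw": 0}, {"claw": 0.09, "dp": [0, 0, 0.04], "yaw": 0}, {"claw": 0.09, "dp": [0, 0, 0.05], "yaw": 0}, {"claw": 0.09, "dp": [0, 0, 0.05], "yaw": 0}, {"claw": 0.09, "dp": [-0.04, 0, 0.05], "yaw": 0}, {"claw": 0.09, "dp": [-0.04, 0, 0], "yaw": 0}, {"claw": 0.09, "dp": [-0.04, 0, 0], "yaw": 0}, {"claw": 0.09, "dp": [0, 0, 0], "yaw": 0}, {"claw": 0.09, "dp": [0, 0, 0], "yaw": 0}]}}

```text
time: 11.6
ee_pos: [0.4629, 0.1209, 0.2051]
orientation: [-3.141, -0.002, 0.002]
contact_force: [-0.1, 0.6, 0.3]
gripper_width: 0.978
grip_force: 0.0
```

Run:
```python
from h import *
s=telemetry.read_state();im=snap("wrist","w7.png");r,P=box(im)
print(r,P.round(3),s["time"],s["ee_pos"],s["contact_force"])
t=snap("top","t7.png")
cv2.imwrite("pics/m7.png",np.vstack([cv2.resize(im,(480,300)),cv2.resize(t,(480,300))])[:,:,::-1])
```

```text
((0.6241171956062317, 0.12415848672389984), (0.019119327887892723, 0.18745575845241547), 0.08384804427623749) [[0.614 0.218]
 [0.615 0.03 ]
 [0.634 0.03 ]
 [0.634 0.218]] 11.6 [0.46286828 0.12093402 0.20508941] [-0.10963707  0.64774238  0.32763752]
```

View pics/m7.png

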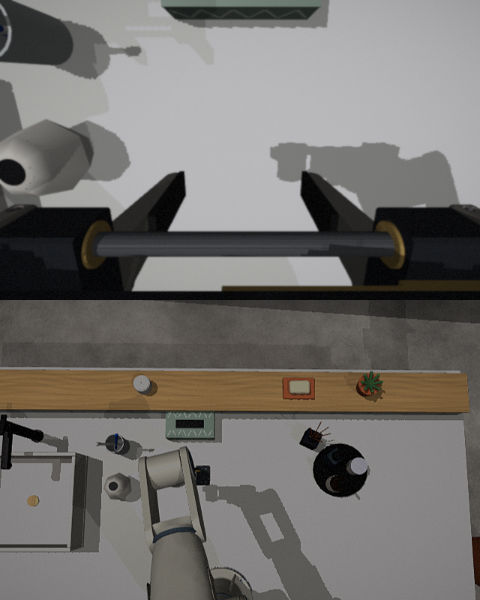

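The picture shows the box lying slot up, parallel to the ledge (0.1°) and against it, with every other item in its place and the gripper clear.

```bash
python3 -c "
from plant import ticket
print(ticket.sign_off())"
```

```text
the job is handed in; nothing more can be done
None
```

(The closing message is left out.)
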